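# Refit the pivot pin in the saw's handle bracket

## Task

The floor saw's handle bracket needs its pivot pin back: take the longer of the two pins from the wooden rest, thread it straight through the bores of both cheeks of the bracket and push it fully home, until its collar sits against the cheek. Let go of it there, and leave the shorter pin on the rest.

Things in the scene. Friction and masses are not known exactly. Their poses are not given: they have to be found in the camera images.
- bracket: Fixed green handle bracket: base plate 130 (x) x 120 (y) x 10 mm with two upright cheeks facing each other, each 90 mm wide, 12 mm thick, tops 135 mm above the bench, 60 mm clear between (84 mm over the outer faces). In-line 26 mm round bores go through both, centred on their width, axis along y, 100 mm above the bench; 40 mm high webs between. Either side may be entered. Origin: centre of underside, z up.
- bracket_mid (a point): Point on the bores' common axis half way between the cheeks, 100 mm above the bench; axes as the bracket's, bores along y. Cheek outer faces lie at y = +42 and -42 mm from it, inner faces at +30 and -30 mm.
- pin_long: Longer loose steel pin (about 0.3 kg), level on the rest, axis 50 mm above the bench. Origin: on its axis, at the collar's front face. Along its y: shaft 22 mm diameter runs 106 mm to -y, the last 14 mm tapering to a 10 mm nose; collar 40 mm diameter at y = 0 to 10 mm; round grip 26 mm diameter at 10 to 60 mm; end button 30 mm diameter at 60 to 66 mm. Roll about its axis does not matter.
- pin_long_grip (a point): Middle of the long pin's round grip (26 mm diameter), on the axis, 35 mm behind the collar's front face (25 mm of grip to each side along the axis); axes as the pin's. A good place to pinch it from above.
- pin_long_mid (a point): Point on the long pin's axis, inside the shaft, 42 mm ahead of the collar's front face: it comes to bracket_mid when the pin is home.
- pin_long_nose (a point): Tip of the long pin's tapered nose, on the axis, 106 mm ahead of the collar's front face.
- pin_short: The shorter pin: the same, but its shaft is only 65 mm (too short to cross the bracket), 131 mm long overall against 172 mm. It lies on the same rest, parallel to the long one and 100 mm beside it. Origin and axes as for the long pin.
- rest: Fixed plywood rest: board 180 (x) x 100 (y) x 12 mm, with vee blocks in two rows at x = +50 and -50 mm; a pin lies in each, which in which varies. The vees hold the shafts 2 to 12 and 42 to 52 mm ahead of the collar's front face, 51 mm high; the grips overhang free. Lift pins straight up. Origin: centre of underside; noses point to its -y.
Things that resemble listed ones, but are neither listed nor needed, are in the scene too. There is more than one size of the bracket; the job needs the largest.

How it is judged:
On the way:
1. the long pin's nose is in the gap between the cheeks, on the line of the bores (distance between pin_long_nose and bracket_mid below 0.03 m and angle between the y axis of pin_long and the y axis of bracket, either way round below 0.2 rad), for 0.05 s.
At the end, for the whole second after the job is handed in: The long pin lies through both bores, in line with them (within 0.08 rad), its collar against a cheek (pin_long_mid within 7 mm of bracket_mid, either way round), released and at rest; the short pin lies where it was (within 20 mm) (distance between pin_long_mid and bracket_mid below 0.007 m and angle between the y axis of pin_long and the y axis of bracket, either way round below 0.08 rad and linear speed of pin_long below 0.02 m/s and distance of pin_short from where it was at the start of the episode below 0.02 m); the robot touches nothing.
It fails at once if the short pin is moved from its place on the rest (distance of pin_short from where it was at the start of the episode above 0.03 m).
It also fails if it takes over 46 s, if anything falls off the work surface, if the arm or the gripper's body presses on something with over 40 N, if the wrist force passes 120 N, or if a joint passes its speed limit or range.

## Robot

A 6-joint arm with a two-finger parallel gripper is mounted at the origin on the work surface. World frame = base frame: x ahead of the robot, y to its left, z up, the work surface at z = 0. Lengths are in m, angles in rad, forces in N, time in s.
With the tool pointing down it reaches from about 0.35 to 0.775 m from the base axis. Payload 7.3 kg.
Tool frame: the origin (TCP) lies at the centre of the arm's flange, where the gripper is bolted on; the fingertips stand 178 mm ahead of it and the grasp point (between the pads) lies 159 mm ahead of it; z points along the fingers, y is the line along which they close (so a half turn about z gives the same grasp; the last joint's range is limited). The gripper opens to 92 mm and grips with 3 to 60 N. Pads are 19 mm wide; open, the fingers measure 130 mm over their backs; the gripper's body (75 mm by 190 mm) begins 47 mm behind the grasp point.
Start: joints at [-1.412, 0.342, 1.524, -0, 1.275, -0.146], TCP at [0.158, -0.501, 0.405] pointing down, gripper open.
Joint ranges: [-2.53, 2.53], [-0.77, 2.02], [0.04, 2.7], [-1, 4.14], [0.28, 2.66], [-3.11, 3.11]. Speed limits (rad/s): [2.57, 2.57, 3.14, 3.14, 3.14, 3.14].

## Interface

Orientations are given as [roll, pitch, yaw] about the fixed x, y, z axes, in that order (R = Rz(yaw) Ry(pitch) Rx(roll)).
In Python, from cell import telemetry, vision, ticket gives the robot as it stands.
- The arm moves only by the shell command python3 -m crank 'ROWS' [FORCE]. ROWS is JSON, a list of rows, each a list of 5 numbers: the gripper command: -1 is shut, 1 is fully open, values between are in proportion, then the shift along the tool's x, y, z in mm, then the turn about the tool's z in rad. In form: [[fingers, dx, dy, dz, roll], ...]. A call has 1 to 12 rows; each row is the pose to reach, as a shift and turn from the pose commanded when the call began, along the tool's axes at that moment; what a row does not reach only later rows make up. A row lasts 1/12 s, in which the tool goes at most 41.7 mm and 7.16 degrees, less where a joint would pass 70% of its speed; a pose out of reach is approached as far as the arm can. A call with a gripper value outside its range is refused whole. The fingers move at their own pace and stop on an object; FORCE is the grip in N (left out, the last holds). Time passes only in rows, so rows that repeat a pose let the fingers close. It gives the time, the measured TCP pose, the force, the opening and the grip force at its end, in the units of the state.
- telemetry.observe(): the state, without advancing time (a new reading comes with each control period).
- vision.read_camera(name): name is "scene" or "top"; returns (picture, depth): 480x640x3 uint8, red, green, blue; 480x640 float32, m along the optical axis (not along the pixel's ray), 0 where there is no reading.
- vision.get_calibration(name): a dict with "camera_matrix" (3x3 intrinsics, pixels), "rvec" (rotation vector, rad) and "tvec" (3), from world to camera coordinates, as OpenCV has them. Camera axes: x right, y down, z forward; pixel columns grow to the right and rows downward; lengths in m; the calibration is good to about 2 mm. A picture is of the moment at which its call begins. get_calibration takes no time and is no camera call.
- ticket.hand_in(): hands the job in; it is judged then, once.
The state is a dict: "time": time; "qpos": joint angles; "qvel": joint speeds; "joint_efforts": joint torques, N m; "tool_pos": TCP position; "tool_rot": TCP orientation; "contact_force": force on the tool from outside, world axes, zero at the start; "torque": the same for the moment, N m; "opening": finger opening in m; "grip_force": force on a finger pad.
Only numpy, scipy, OpenCV 4.12 (cv2) and the standard library are available. Lean on these libraries where they do the work, as an engineer would, in place of code of your own. Each camera call takes 0.05 s, during which the arm holds its last target. There are 200 camera calls.

## Working session

There is one attempt and no reset: what is moved stays moved. The work goes in short steps, Python scripts to look and compute and a shell command to move; the robot and the scene stay as the last step left them, time stands still between calls to the robot, and variables do not carry over. Pictures are saved under pics/ and viewed, at most 10 in all, crops included, and the job is handed in when it is done.

```bash
ls; mkdir -p pics; python3 - <<'E'
from cell import telemetry, vision
import cv2,numpy as np
for n in("scene","top"):
    p,d=vision.read_camera(n); np.savez(f"pics/{n}0.npz",p=p,d=d)
    cv2.imwrite(f"pics/{n}0.png",p[:,:,::-1])
    c=vision.get_calibration(n); R=cv2.Rodrigues(np.array(c["rvec"]))[0]
    print(n,np.round(c["camera_matrix"],1).tolist(),np.round(-R.T@np.array(c["tvec"]).ravel(),3),np.round(R[2],3),(d>0).mean())
print(telemetry.observe())
E
```

```text
pics
scene [[479.2, 0.0, 323.3], [0.0, 479.2, 239.3], [0.0, 0.0, 1.0]] [ 0.864 -0.496  0.808] [-0.35   0.585 -0.732] 0.9960807291666667
top [[592.2, 0.0, 329.6], [0.0, 592.2, 236.9], [0.0, 0.0, 1.0]] [0.284 0.116 1.234] [ 0.196 -0.001 -0.981] 0.9960709635416667
{'time': 0.1, 'qpos': array([-1.41203055e+00,  3.42648245e-01,  1.52489877e+00, -2.05864485e-05,
        1.27538800e+00, -1.45993260e-01]), 'qvel': array([-0.00060587, -0.00026141, -0.00336877,  0.00056226,  0.00089689,
        0.00022749]), 'joint_efforts': array([ 1.56136739e-03, -4.32005060e+01, -2.44694495e+01,  7.19231553e-02,
        5.26040001e-02, -5.42942587e-05]), 'tool_pos': array([ 0.15753713, -0.50068789,  0.40412472]), 'tool_rot': array([-3.14026171e+00, -1.75802389e-04,  3.04764928e-01]), 'contact_force': array([-0.01653445,  0.39080232, -0.6801865 ]), 'torque': array([0.02938209, 0.0336019 , 0.04629786]), 'grip_force': 0.0, 'opening': 0.09154503513018064}
```

View pics/scene0.png

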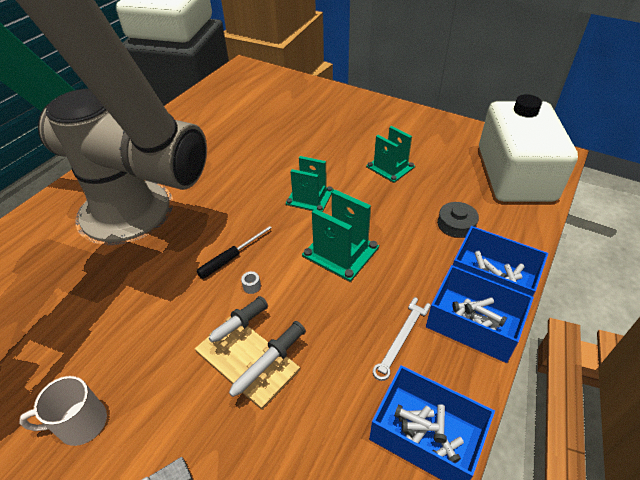

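View pics/top0.png

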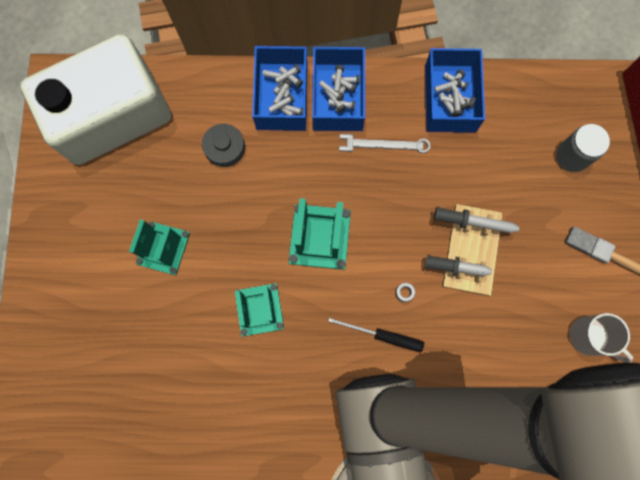

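The top view shows the largest bracket at (320,235), with its cheeks left and right and the bores roughly along image horizontal. The rest is at (473,250), with the long pin at (476,220), its grip to the left (+y) and its nose at (517,230). The short pin is at (460,267). The scene view agrees: long pin at (270,360), bracket at (342,235).

```bash
cat > h.py <<'E'
import numpy as np,cv2
from cell import vision,telemetry
def cal(n):
    c=vision.get_calibration(n); R=cv2.Rodrigues(np.array(c["rvec"]))[0]
    return np.array(c["camera_matrix"]),R,np.array(c["tvec"]).ravel()
def cloud(n,d):
    K,R,t=cal(n); v,u=np.mgrid[:480,:640]
    P=np.stack([(u-K[0,2])/K[0,0]*d,(v-K[1,2])/K[1,1]*d,d],-1)
    return (P-t)@R
def plane(n,uv,z):
    K,R,t=cal(n); o=-R.T@t; r=np.c_[np.atleast_2d(uv),np.ones(len(np.atleast_2d(uv)))]@np.linalg.inv(K).T@R
    return o+r*((z-o[2])/r[:,2])[:,None]
def proj(n,P):
    K,R,t=cal(n); return cv2.projectPoints(np.atleast_2d(P).astype(float),R,t,K,None)[0][:,0]
E
python3 - <<'E'
from h import *
for n in("scene","top"):
    f=np.load(f"pics/{n}0.npz"); p=f["p"].astype(int); C=cloud(n,f["d"]); ok=f["d"]>0
    r,g,b=p[...,0],p[...,1],p[...,2]
    green=ok&(g>1.5*r)&(g>b+10)
    k,lab,st,ce=cv2.connectedComponentsWithStats(green.astype(np.uint8))
    for i in range(1,k):
        if st[i,4]>600:
            Q=C[lab==i]; 
            if Q[:,0].max()>1.2: continue
            zt=np.percentile(Q[:,2],98.); T=Q[(Q[:,2]>zt-.006)]
            print(n,"green",np.round(ce[i]),st[i,4],"ztop",zt.round(4),len(T),cv2.minAreaRect((T[:,:2]*1000).astype(np.float32)))
            B=Q[abs(Q[:,2]-.010)<.004]
            print("  base",cv2.minAreaRect((B[:,:2]*1000).astype(np.float32)) if len(B)>9 else 0)
    # pins: above 38mm in the rest area
    m=ok&(C[...,2]>.038)&(C[...,2]<.085)&(C[...,0]>.25)&(C[...,0]<.55)&(C[...,1]>-.32)&(C[...,1]<-.03)
    k,lab,st,ce=cv2.connectedComponentsWithStats(m.astype(np.uint8))
    for i in range(1,k):
        if st[i,4]>150:
            Q=C[lab==i]; vx,vy,x0,y0=cv2.fitLine(Q[:,:2].astype(np.float32),cv2.DIST_L2,0,.001,.001).ravel()
            if vy<0: vx,vy=-vx,-vy
            s=(Q[:,:2]-[x0,y0])@[vx,vy]
            print(n,"pin",np.round(ce[i]),st[i,4],"c",x0,y0,"ang",np.arctan2(-vx,vy),"len",np.ptp(s),"ends",s.min(),s.max())
            bins=np.arange(s.min(),s.max(),.006)
            print("  ztop prof",[int(1000*Q[(s>=a)&(s<a+.006),2].max()) if ((s>=a)&(s<a+.006)).any() else -1 for a in bins])
            print("  nose xy",np.round([x0+vx*s.min(),y0+vy*s.min()],4),"button xy",np.round([x0+vx*s.max(),y0+vy*s.max()],4))
E
```

```text
scene green [28. 72.] 2967 ztop 0.286 90 ((-456.62445068359375, 151.0382537841797), (8.941923141479492, 43.67829513549805), 18.976484298706055)
  base ((-572.7618408203125, 201.76560974121094), (30.073101043701172, 4.939147472381592), 7.405351638793945)
scene green [392. 155.] 1511 ztop 0.1001 186 ((502.8347473144531, 465.12139892578125), (68.21981811523438, 66.7221908569336), 76.58135223388672)
  base ((502.9295654296875, 461.45562744140625), (87.3344955444336, 97.13469696044922), 75.60294342041016)
scene green [332. 221.] 5580 ztop 0.1349 494 ((530.7297973632812, 136.00474548339844), (88.1337890625, 91.92645263671875), 84.15149688720703)
  base ((470.5322265625, 173.1165008544922), (161.9020233154297, 308.9232482910156), 57.42866134643555)
scene pin [238. 320.] 981 c 0.46773392 -0.14901422 ang -0.18493457 len 0.1320576233041809 ends -0.06358097166260364 0.06847665164157725
  ztop prof [67, 70, 68, 70, 68, 68, 66, 64, 63, 62, 61, 68, 67, 60, 58, 58, 57, 55, 54, 53, 52, 54, 47]
  nose xy [ 0.456  -0.2115] button xy [ 0.4803 -0.0817]
scene pin [245. 374.] 290 c 0.5443682 -0.22999157 a
[... 850 characters left out ...]
 10.359880447387695)
  base ((375.0740661621094, 259.1466369628906), (94.55712127685547, 86.67188262939453), 9.358718872070312)
top pin [493. 227.] 364 c 0.54328626 -0.21691012 ang -0.047496874 len 0.11893844887567562 ends -0.05436078070073402 0.06457766817494161
  ztop prof [57, 62, 61, 65, 64, 68, 64, 62, 63, 63, 63, 62, 59, 64, 59, 59, 59, 58, 66, 64]
  nose xy [ 0.5407 -0.2712] button xy [ 0.5464 -0.1524]
top pin [458. 266.] 902 c 0.4614511 -0.14321105 ang -0.18452783 len 0.1313671160081357 ends -0.066572976438208 0.06479413956992769
  ztop prof [68, 69, 73, 70, 70, 67, 68, 67, 68, 65, 68, 70, 70, 62, 61, 60, 58, 57, 57, 54, 53, 54]
  nose xy [ 0.4492 -0.2087] button xy [ 0.4733 -0.0795]
```

```bash
python3 - <<'E'
from h import *
for n in("scene","top"):
    f=np.load(f"pics/{n}0.npz"); p=f["p"].astype(int); C=cloud(n,f["d"]); ok=f["d"]>0
    X,Y,Z=C[...,0],C[...,1],C[...,2]
    hsv=cv2.cvtColor(f["p"],cv2.COLOR_RGB2HSV)
    win=ok&(X>.33)&(X<.68)&(Y>-.34)&(Y<.0)
    # board: pale yellow
    bd=win&(Z>.006)&(Z<.02)&(hsv[...,2]>150)&(hsv[...,1]<150)
    Q=C[bd]; A=np.c_[Q[:,:2]-Q[:,:2].mean(0),np.ones(len(Q))]; print(n,"board plane",len(Q),np.linalg.lstsq(A,Q[:,2],rcond=None)[0].round(4), cv2.minAreaRect((Q[:,:2]*1000).astype(np.float32)))
    b0=win&(Z<.004); Q=C[b0];A=np.c_[Q[:,:2]-Q[:,:2].mean(0),np.ones(len(Q))]; print(" bench",np.linalg.lstsq(A,Q[:,2],rcond=None)[0].round(4))
    m=win&(Z>.038)&(Z<.085)
    k,lab,st,ce=cv2.connectedComponentsWithStats(m.astype(np.uint8))
    for i in range(1,k):
        if st[i,4]>150:
            Q=C[lab==i]; vx,vy,x0,y0=cv2.fitLine(Q[:,:2].astype(np.float32),cv2.DIST_L2,0,.001,.001).ravel()
            if vy<0: vx,vy=-vx,-vy
            s=(Q[:,:2]-[x0,y0])@[vx,vy]; w=(Q[:,:2]-[x0,y0])@[vy,-vx]; gray=p.mean(-1)[lab==i]
            print(n,"pin",np.round(ce[i]),st[i,4],"c",x0,y0,"ang",np.arctan2(-vx,vy),"len",np.ptp(s))
            for a in np.arange(s.min(),s.max(),.01):
                q=(s>=a)&(s<a+.01); 
                if q.sum()>3:print("   s%4d z95 %.1f w %.1f..%.1f gray %d"%(a*1000,np.percentile(Q[q,2],95)*1000,w[q].min()*1000,w[q].max()*1000,np.median(gray[q])))
            print("  nose",np.round([x0+vx*s.min(),y0+vy*s.min()],4),"button",np.round([x0+vx*s.max(),y0+vy*s.max()],4))
    c=f["p"]; 
c=np.load("pics/scene0.npz")["p"][280:420,180:320]; cv2.imwrite("pics/crop1.png",cv2.resize(c[:,:,::-1],None,fx=4,fy=4,interpolation=cv2.INTER_CUBIC))
E
```

```text
scene board plane 2636 [ 0.0008 -0.0001  0.0115] ((506.802001953125, -187.197021484375), (99.69322967529297, 180.5332489013672), 79.90898895263672)
 bench [-0.0004 -0.0008 -0.0005]
scene pin [238. 320.] 981 c 0.46773392 -0.14901422 ang -0.18493457 len 0.1320576233041809
   s -63 z95 67.2 w -11.1..3.3 gray 163
   s -53 z95 68.8 w -24.8..16.3 gray 176
   s -43 z95 68.0 w -13.9..15.7 gray 193
   s -33 z95 66.0 w -15.4..6.7 gray 198
   s -23 z95 64.4 w -14.1..6.6 gray 196
   s -13 z95 62.4 w -26.8..16.3 gray 182
   s  -3 z95 66.2 w -24.6..14.4 gray 57
   s   6 z95 67.3 w -19.4..14.8 gray 71
   s  16 z95 58.8 w -13.6..9.2 gray 68
   s  26 z95 57.3 w -13.1..9.3 gray 71
   s  36 z95 54.9 w -15.8..8.3 gray 70
   s  46 z95 53.3 w -15.2..8.3 gray 70
   s  56 z95 52.7 w -17.0..10.8 gray 64
   s  66 z95 51.3 w -13.7..6.6 gray 86
  nose [ 0.456  -0.2115] button [ 0.4803 -0.0817]
scene pin [268. 358.] 1494 c 0.5613327 -0.18582308 ang -0.19084844 len 0.1723211304308247
   s -87 z95 57.7 w -11.1..5.8 gray 183
   s -77 z95 61.0 w -13.2..8.3 gray 194
   s -67 z95 61.2 w -12.5..7.7 gray 197
   s -57 z9
[... 1675 characters left out ...]
9]
top pin [458. 266.] 902 c 0.4614511 -0.14321105 ang -0.18452783 len 0.1313671160081357
   s -66 z95 68.8 w -6.2..9.2 gray 173
   s -56 z95 68.9 w -18.2..22.4 gray 155
   s -46 z95 69.6 w -16.2..20.3 gray 165
   s -36 z95 67.0 w -9.2..12.3 gray 171
   s -26 z95 65.5 w -9.2..12.5 gray 175
   s -16 z95 64.3 w -18.9..22.9 gray 160
   s  -6 z95 68.6 w -17.7..20.2 gray 119
   s   3 z95 68.8 w -18.6..19.9 gray 74
   s  13 z95 60.9 w -11.3..14.2 gray 76
   s  23 z95 58.3 w -11.5..13.8 gray 74
   s  33 z95 57.1 w -11.1..13.7 gray 76
   s  43 z95 54.3 w -11.3..13.4 gray 75
   s  53 z95 52.7 w -12.4..16.3 gray 75
   s  63 z95 54.3 w -7.0..5.0 gray 74
  nose [ 0.4492 -0.2087] button [ 0.4733 -0.0795]
```

View pics/crop1.png

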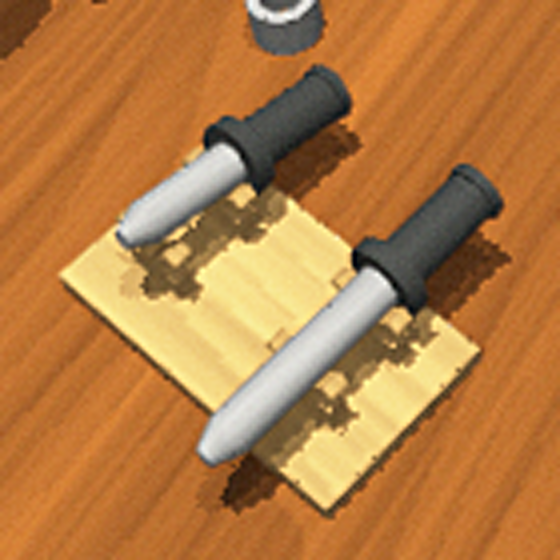

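The crop shows the long pin level in its vees. The short pin is tilted, grip end down. Pose estimates:

| Item | Estimate |
|---|---|
| Long-pin grip | about (0.567, -0.132, 0.051) |
| Long-pin axis yaw | -0.18 |
| bracket_mid | (0.530, 0.1365) |
| Bracket yaw | -0.093 |

I'll insert from +y.

```bash
cat >> h.py <<'E'
from scipy.spatial.transform import Rotation as Ro
def go(x,y,z,yaw):
    """shift (mm) in tool axes, roll, to bring the grasp point to x,y,z with tool x at yaw, pointing down"""
    s=telemetry.observe(); R=Ro.from_euler("xyz",s["tool_rot"]); g=np.array([x,y,z+.159])-s["tool_pos"]
    print("t %.2f"%s["time"],"pose",np.round(s["tool_pos"]-[0,0,.159],4),np.round(s["tool_rot"],3),"shift",np.round(R.inv().apply(g)*1000,1),"roll",round(s["tool_rot"][2]-yaw,4))
E
python3 -c "
from h import *; go(.567,-.132,.17,1.39)"
```

```text
t 0.10 pose [ 0.1575 -0.5007  0.2451] [-3.14  -0.     0.305] shift [ 501.2 -228.7   75.5] roll -1.0852
```

```bash
python3 -m crank '[[0.4,501,-229,30,-1.085],[0.4,501,-229,30,-1.085],[0.4,501,-229,30,-1.085],[0.4,501,-229,30,-1.085],[0.4,501,-229,30,-1.085],[0.4,501,-229,30,-1.085],[0.4,501,-229,30,-1.085],[0.4,501,-229,30,-1.085],[0.4,501,-229,30,-1.085],[0.4,501,-229,30,-1.085],[0.4,501,-229,30,-1.085],[0.4,501,-229,30,-1.085]]' 30 && python3 -c "
from h import *; go(.567,-.132,.13,1.39)"
```

```text
time: 1.1
tool_pos: [0.5296, -0.1647, 0.3771]
tool_rot: [-3.141, 0.0, 1.39]
contact_force: [1.5, -1.5, -0.4]
opening: 0.0645
grip_force: 0.0
t 1.10 pose [ 0.5296 -0.1647  0.2181] [-3.141  0.     1.39 ] shift [38.9 30.9 88.1] roll 0.0
```

```bash
python3 -m crank '[[0.4,39,31,30,0],[0.4,39,31,60,0],[0.4,39,31,88,0],[0.4,39,31,88,0],[0.4,39,31,88,0],[0.4,39,31,88,0]]' && python3 - <<'E'
from h import *
go(.567,-.132,.051,1.39)
for n in("scene","top"):
    p,d=vision.read_camera(n); cv2.imwrite(f"pics/{n}1.png",p[:,:,::-1])
E
```

```text
time: 1.6
tool_pos: [0.5662, -0.1344, 0.2911]
tool_rot: [3.14, 0.001, 1.389]
contact_force: [-0.1, 0.0, 0.2]
opening: 0.0645
grip_force: 0.0
t 1.60 pose [ 0.5662 -0.1344  0.1321] [3.140e+00 1.000e-03 1.389e+00] shift [ 2.5  0.2 81.1] roll -0.0009
```

View pics/scene1.png

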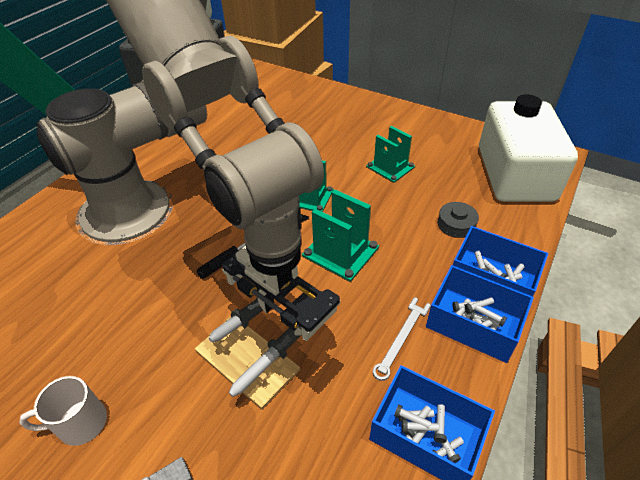

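The open gripper hangs over the long pin's grip at about (300,325), with its fingers either side. I'll descend and then close.

```bash
python3 -m crank '[[0.4,2.5,0,25,0],[0.4,2.5,0,50,0],[0.4,2.5,0,70,0],[0.4,2.5,0,81,0],[0.4,2.5,0,81,0],[0.4,2.5,0,81,0],[0.4,2.5,0,81,0]]' && python3 -m crank '[[0,2.5,0,0,0],[-0.2,2.5,0,0,0],[-0.3,0,0,0,0]]' >/dev/null; python3 -c "
from h import *; go(.567,-.132,.051,1.39); s=telemetry.observe(); print(s['opening'],s['grip_force'],s['contact_force'])"
```

```text
time: 2.28
tool_pos: [0.567, -0.1318, 0.2104]
tool_rot: [3.139, 0.001, 1.389]
contact_force: [0.4, 0.2, -0.1]
opening: 0.0642
grip_force: 0.0
t 2.53 pose [ 0.5667 -0.131   0.0504] [3.14 0.   1.39] shift [-1.   0.5 -0.6] roll 0.0004
0.04891331171560277 0.0 [-0.4710713   0.27603727  0.10948736]
```

```bash
python3 -m crank '[[-0.45,0,0,0,0],[-0.6,0,0,0,0],[-0.7,0,0,0,0],[-0.8,0,0,0,0],[-1,0,0,0,0],[-1,0,0,0,0],[-1,0,0,0,0]]' 12 && python3 -m crank '[[-1,0,0,0,0],[-1,0,0,0,0],[-1,0,0,0,0]]' 45
```

```text
time: 3.12
tool_pos: [0.5668, -0.1313, 0.2088]
tool_rot: [3.14, 0.0, 1.39]
contact_force: [3.9, -0.0, 1.1]
opening: 0.0252
grip_force: 12.0
time: 3.37
tool_pos: [0.5668, -0.1313, 0.2088]
tool_rot: [3.14, 0.0, 1.39]
contact_force: [5.9, 0.9, 0.4]
opening: 0.0252
grip_force: 45.0
```

```bash
python3 -m crank '[[-1,0,0,-8,0],[-1,0,0,-20,0],[-1,0,0,-45,0],[-1,0,0,-75,0],[-1,0,0,-105,0],[-1,0,0,-135,0],[-1,0,0,-155,0],[-1,0,0,-160,0],[-1,0,0,-160,0],[-1,0,0,-160,0]]' && python3 - <<'E'
from h import *
go(.530+.215*.093,.1365+.215*.996,.21,np.pi/2-.093)
E
```

```text
time: 4.2
tool_pos: [0.5657, -0.1312, 0.3668]
tool_rot: [-3.138, -0.0, 1.39]
contact_force: [-0.4, -0.7, -2.9]
opening: 0.0249
grip_force: 45.0
t 4.20 pose [ 0.5657 -0.1312  0.2078] [-3.138 -0.     1.39 ] shift [ 471.1 -102.3   -1.6] roll -0.0883
```

```bash
python3 -m crank '[[-1,15,-3,-2,-0.01],[-1,45,-10,-2,-0.02],[-1,83,-18,-2,-0.03],[-1,121,-26,-2,-0.04],[-1,159,-34,-2,-0.05],[-1,197,-43,-2,-0.06],[-1,235,-51,-2,-0.07],[-1,273,-59,-2,-0.08],[-1,311,-67,-2,-0.088],[-1,349,-76,-2,-0.088],[-1,380,-83,-2,-0.088],[-1,405,-88,-2,-0.088]]' && python3 -m crank '[[-1,22,-2,0,0],[-1,45,-5,0,0],[-1,63,-7,0,0],[-1,63,-7,0,0],[-1,63,-7,0,0],[-1,63,-7,0,0],[-1,63,-7,0,0]]' && python3 - <<'E'
from h import *
go(.530+.215*.093,.1365+.215*.996,.12,np.pi/2-.093)
E
```

```text
time: 5.2
tool_pos: [0.5512, 0.2862, 0.3681]
tool_rot: [-3.137, 0.001, 1.48]
contact_force: [0.4, 0.6, -2.8]
opening: 0.025
grip_force: 45.0
time: 5.78
tool_pos: [0.5516, 0.3456, 0.3696]
tool_rot: [-3.14, 0.001, 1.477]
contact_force: [-0.4, -0.1, -2.6]
opening: 0.025
grip_force: 45.0
t 5.78 pose [0.5516 0.3456 0.2106] [-3.140e+00  1.000e-03  1.477e+00] shift [ 5.  -1.9 90.6] roll -0.0007
```

```bash
python3 -m crank '[[-1,2,-1,20,0],[-1,4,-2,50,0],[-1,5,-2,80,0],[-1,5,-2,100,0],[-1,5,-2,110,0],[-1,5,-2,110,0],[-1,5,-2,110,0],[-1,5,-2,110,0]]' && cat > m.py <<'E'
from h import *
import sys
s=telemetry.observe(); g=s["tool_pos"]-[0,0,.159]; a=np.array([.093,.996])
for n in("scene","top"):
    p,d=vision.read_camera(n); C=cloud(n,d); cv2.imwrite(f"pics/{n}_{sys.argv[1]}.png",p[:,:,::-1])
    hsv=cv2.cvtColor(p,cv2.COLOR_RGB2HSV)
    r=C[...,:2]-g[:2]; s=r@a; w=r@[a[1],-a[0]]
    m=(d>0)&(s<-.036)&(s>-.16)&(abs(w)<.03)&(abs(C[...,2]-g[2])<.04)&(hsv[...,1]<70)&(hsv[...,2]>90)
    Q=C[m]; S=s[m];W=w[m]; print(n,m.sum(),"nose s",S.min() if m.any() else 0)
    for k in np.arange(-.14,-.036,.02):
        q=(S>=k)&(S<k+.02)
        if q.sum()>8: print("  s%.0f ztop %.1f w %.1f..%.1f"%(k*1000+10,np.percentile(Q[q,2],92)*1000,*(np.percentile(W[q],[2,98])*1000)))
    print("  px",m.nonzero()[1].mean() if m.any() else 0,m.nonzero()[0].mean() if m.any() else 0)
E
python3 m.py a; python3 -c "
from h import *
go(.530+.215*.093,.1365+.215*.996,.1,np.pi/2-.093)"
```

```text
time: 6.45
tool_pos: [0.5508, 0.3514, 0.2624]
tool_rot: [3.139, -0.002, 1.477]
contact_force: [-0.0, 0.6, -2.8]
opening: 0.0248
grip_force: 45.0
scene 286 nose s -0.14245903950902383
  s-130 ztop 111.6 w -6.5..10.7
  s-110 ztop 112.3 w -5.5..12.1
  s-90 ztop 112.0 w -8.8..11.7
  s-70 ztop 112.7 w -7.9..10.9
  s-50 ztop 113.9 w -3.1..10.0
  px 372.8076923076923 186.3006993006993
top 429 nose s -0.14071509504598273
  s-130 ztop 112.3 w -9.0..9.3
  s-110 ztop 114.0 w -9.4..9.3
  s-90 ztop 113.5 w -9.7..9.1
  s-70 ztop 114.3 w -9.4..8.9
  s-50 ztop 114.7 w -2.0..8.9
  px 258.42657342657344 219.5967365967366
t 6.55 pose [0.5506 0.3515 0.1035] [ 3.139e+00 -2.000e-03  1.478e+00] shift [-0.9 -0.5  3.5] roll -0.0002
```

```bash
python3 - <<'E'
import cv2,numpy as np
a=cv2.imread("pics/scene_a.png")[110:310,250:450]; b=cv2.imread("pics/top_a.png")[130:330,180:380]
cv2.imwrite("pics/ab.png",cv2.resize(np.hstack([a,b]),None,fx=2,fy=2,interpolation=cv2.INTER_CUBIC))
E
```

```text
(no output)
```

View pics/ab.png

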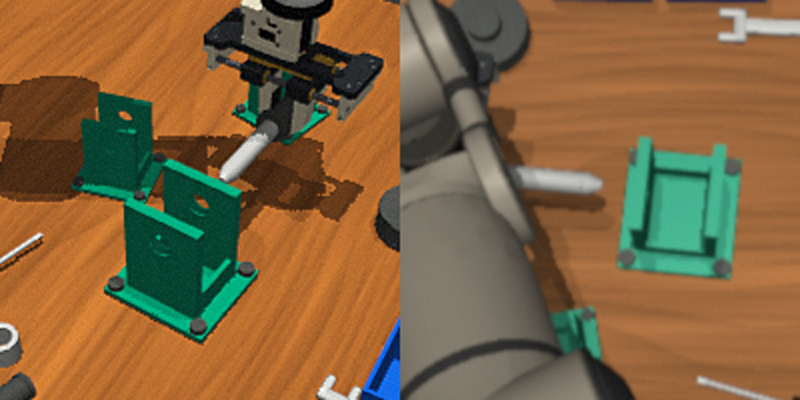

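The nose at scene (372,186) is lined up with the near bore. By my measurements the pin is about 1 mm too far in +x and 1 mm too high. I'll correct that and advance into the first bore.

```bash
python3 -m crank '[[-1,0,-1,1.5,0],[-1,-8,-1,1.5,0],[-1,-16,-1,1.5,0],[-1,-24,-1,1.5,0],[-1,-30,-1,1.5,0],[-1,-34,-1,1.5,0],[-1,-38,-1,1.5,0],[-1,-42,-1,1.5,0],[-1,-46,-1,1.5,0],[-1,-50,-1,1.5,0],[-1,-50,-1,1.5,0],[-1,-50,-1,1.5,0]]' && python3 -c "
from h import *
go(.530+.165*.093,.1365+.165*.996,.1,np.pi/2-.093)"
```

```text
time: 7.55
tool_pos: [0.5445, 0.3016, 0.259]
tool_rot: [3.142, 0.0, 1.478]
contact_force: [-0.4, -0.1, -2.5]
opening: 0.0246
grip_force: 45.0
t 7.55 pose [0.5445 0.3016 0.1   ] [3.142 0.    1.478] shift [-0.7  0.9  0. ] roll -0.0003
```

```bash
python3 -m crank '[[-1,-8,0,0,0],[-1,-16,0,0,0],[-1,-22,0,0,0],[-1,-28,0,0,0],[-1,-30,0,0,0],[-1,-30,0,0,0],[-1,-30,0,0,0]]' && python3 - <<'E'
from h import *
go(.530+.136*.093,.1365+.136*.996,.1,np.pi/2-.093)
a,_=vision.read_camera("scene"); b,_=vision.read_camera("top")
a=a[130:290,270:430,::-1];b=b[160:320,240:400,::-1]
cv2.imwrite("pics/c.png",cv2.resize(np.hstack([a,b]),None,fx=2.5,fy=2.5,interpolation=cv2.INTER_CUBIC))
E
```

```text
time: 8.13
tool_pos: [0.5417, 0.2717, 0.2591]
tool_rot: [3.141, -0.0, 1.477]
contact_force: [0.1, 0.1, -2.6]
opening: 0.0248
grip_force: 45.0
t 8.13 pose [0.5417 0.2717 0.1001] [ 3.141 -0.     1.477] shift [0.3 0.9 0.1] roll -0.0005
```

View pics/c.png

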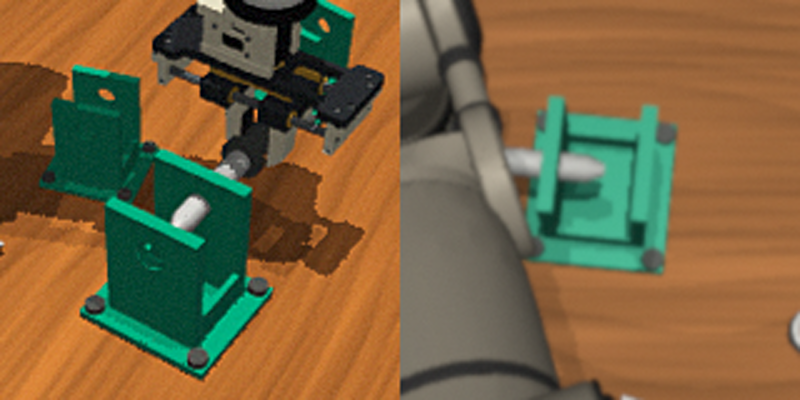

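The shaft is through the first cheek, the nose is mid-gap at crop (190,212) and (600,167), and there's no contact force. Continuing.

```bash
python3 -m crank '[[-1,-8,0,0,0],[-1,-14,0,0,0],[-1,-20,0,0,0],[-1,-25,0,0,0],[-1,-29,0,0,0],[-1,-33,0,0,0],[-1,-37,0,0,0],[-1,-41,0,0,0],[-1,-45,0,0,0],[-1,-45,0,0,0],[-1,-45,0,0,0]]' && python3 -c "
from h import *
go(.530+.077*.093,.1365+.077*.996,.1,np.pi/2-.093)"
```

```text
time: 9.15
tool_pos: [0.5375, 0.2269, 0.259]
tool_rot: [3.142, 0.0, 1.477]
contact_force: [0.1, -0.2, -2.4]
opening: 0.0248
grip_force: 45.0
t 9.15 pose [0.5375 0.2269 0.1   ] [3.142 0.    1.477] shift [-13.7   0.9   0. ] roll -0.0003
```

```bash
python3 -m crank '[[-1,-5,0,0,0],[-1,-8,0,0,0],[-1,-10,0,0,0],[-1,-11,0,0,0],[-1,-11,0,0,0]]'; python3 -m crank '[[-1,-1,0,0,0],[-1,-2,0,0,0],[-1,-2,0,0,0]]';  python3 -m crank '[[-1,-0.7,0,0,0],[-1,-1.4,0,0,0],[-1,-1.4,0,0,0]]'
```

```text
time: 9.57
tool_pos: [0.5365, 0.2158, 0.259]
tool_rot: [-3.142, 0.0, 1.477]
contact_force: [0.3, -0.3, -2.7]
opening: 0.0249
grip_force: 45.0
time: 9.82
tool_pos: [0.5363, 0.2141, 0.259]
tool_rot: [3.142, 0.0, 1.478]
contact_force: [-0.6, -0.1, -2.3]
opening: 0.0251
grip_force: 45.0
time: 10.07
tool_pos: [0.5362, 0.2132, 0.259]
tool_rot: [3.141, -0.001, 1.478]
contact_force: [1.2, 5.4, -4.3]
opening: 0.025
grip_force: 45.0
```

Contact has started (5.4 N along y). I'll press a little further.

```bash
python3 -m crank '[[-1,-0.5,0,0,0],[-1,-1,0,0,0],[-1,-1,0,0,0]]'; python3 - <<'E'
from h import *
s=telemetry.observe(); print(s["tool_pos"],s["contact_force"])
a,_=vision.read_camera("scene"); b,_=vision.read_camera("top")
a=a[130:290,270:430,::-1];b=b[160:320,240:400,::-1]
cv2.imwrite("pics/d.png",cv2.resize(np.hstack([a,b]),None,fx=2.5,fy=2.5,interpolation=cv2.INTER_CUBIC))
E
```

```text
time: 10.32
tool_pos: [0.5361, 0.2129, 0.259]
tool_rot: [3.141, -0.003, 1.478]
contact_force: [1.6, 8.9, -4.9]
opening: 0.0248
grip_force: 45.0
[0.53609572 0.21291264 0.25897477] [ 1.60256254  8.88418134 -4.86428164]
```

View pics/d.png

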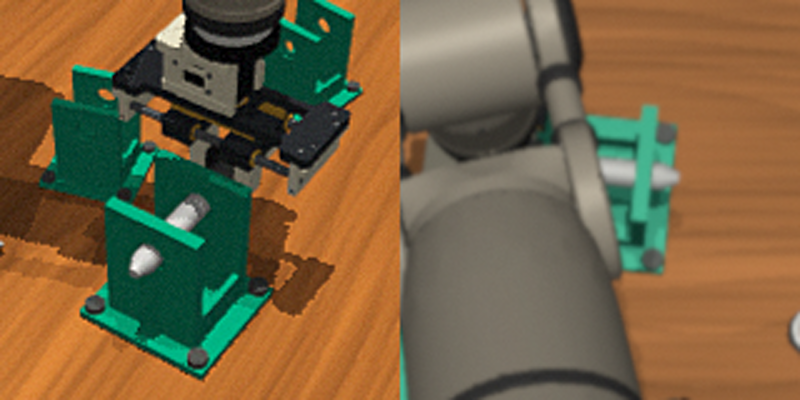

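The pin is through both cheeks. The nose sticks out past the far cheek at crop (145,262), and the collar is against the near cheek. I'll ease the push, lower slightly, release and lift.

```bash
python3 -m crank '[[-1,0.5,0,1,0],[-1,0.5,0,1.5,0],[-0.4,0.5,0,1.5,0],[0,0.5,0,1.5,0],[0.4,0.5,0,1.5,0],[0.4,0.5,0,1.5,0],[0.4,0.5,0,1.5,0],[0.4,0.5,0,1.5,0]]' 20; python3 -m crank '[[0.4,0,0,-10,0],[0.4,0,0,-35,0],[0.4,0,0,-70,0],[0.4,0,0,-105,0],[0.4,40,0,-140,0],[0.4,80,0,-160,0],[0.4,80,0,-160,0],[0.4,80,0,-160,0]]'; python3 - <<'E'
from h import *
K=lambda n:vision.read_camera(n)
A,d=K("scene"); C=cloud("scene",d)
g=np.array([.530,.1365]); ax=np.array([.093,.996]); r=C[...,:2]-g; s=r@ax; w=r@[ax[1],-ax[0]]
hsv=cv2.cvtColor(A,cv2.COLOR_RGB2HSV)
m=(d>0)&(abs(w)<.03)&(s>-.1)&(s<.13)&(C[...,2]>.06)&(hsv[...,1]<90)
print("s range",s[m].min(),s[m].max())
for k in np.arange(-.07,.12,.02):
    q=m&(s>=k)&(s<k+.02)
    if q.sum()>5: print("%d z %.1f w %.1f..%.1f"%(k*1000+10,np.percentile(C[q][:,2],92)*1000,*np.percentile(w[q]*1000,[3,97])))
cv2.imwrite("pics/e.png",A[:,:,::-1])
E
```

```text
time: 11.08
tool_pos: [0.5361, 0.2121, 0.2575]
tool_rot: [-3.142, 0.0, 1.478]
contact_force: [-0.2, -0.4, 1.0]
opening: 0.0564
grip_force: 0.0
time: 11.75
tool_pos: [0.5432, 0.2946, 0.4209]
tool_rot: [3.136, -0.003, 1.481]
contact_force: [-1.1, -0.4, -0.4]
opening: 0.0648
grip_force: 0.0
s range -0.06534960525900804 0.12998743253318545
-60 z 107.7 w -6.1..10.9
-40 z 108.5 w -18.6..12.2
0 z 108.8 w -6.6..11.8
20 z 109.0 w -7.3..11.6
40 z 107.6 w -23.0..10.4
60 z 110.8 w -5.6..10.9
80 z 110.4 w -8.0..13.1
100 z 111.0 w -8.5..14.0
120 z 495.9 w -26.6..22.9
```

View pics/e.png

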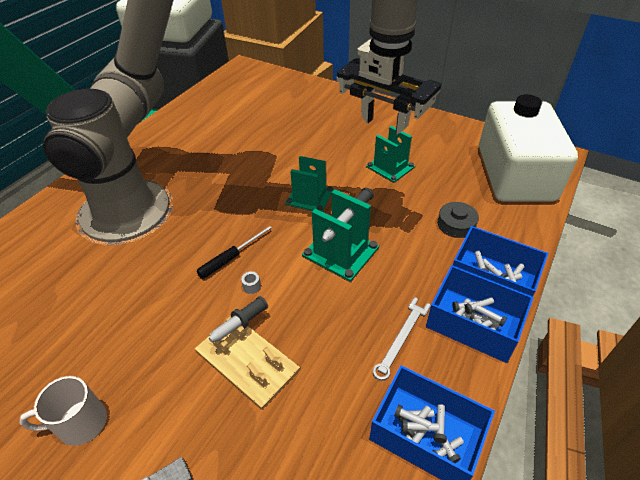

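The pin is through both bores with its nose at -65 mm (-64 mm is home). It is level and released, and the short pin is undisturbed at (238,320).

```bash
python3 -m crank '[[0.4,0,0,0,0],[0.4,0,0,0,0],[0.4,0,0,0,0]]' && python3 -c "
from cell import ticket; print(ticket.hand_in())"
```

```text
time: 12.05
tool_pos: [0.5436, 0.2908, 0.4166]
tool_rot: [-3.14, 0.001, 1.476]
contact_force: [-0.5, 0.2, -0.3]
opening: 0.0641
grip_force: 0.0
the job is handed in; nothing more can be done
None
```

The job is handed in (no verdict was returned): the long pin is through both bores of the largest bracket, collar against the cheek and released, and the short pin is still on the rest.

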